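Clamp a drawer front and hold its new pull on for the screws

ROBOT

A 7-joint arm with a two-finger parallel gripper is mounted at the origin on a cart in front of the work surface, level with it; the furniture and walls round the work are solid. World frame = base frame: x ahead of the robot, y to its left, z up, the work surface at z = 0. Lengths are in mm, angles in rad, forces in N, time in s.
With the tool pointing down it reaches from about 400 to 850 mm from the base axis. Payload 4.5 kg.
Tool frame: the origin (TCP) lies midway between the tips of the shut fingers; the grasp point (between the pads) lies env.tcp_to_grasp behind it (env.tcp_to_grasp is the distance from the TCP to the grasp point, in mm); z points along the fingers, y is the line along which they close (so a half turn about z gives the same grasp; the last joint's range is limited). The gripper opens to 88 mm and grips with 3 to 60 N. Pads are 18 mm wide; open, the fingers measure 123 mm over their backs; the gripper's body (75 mm by 187 mm) begins 45 mm behind the grasp point.
Start: joints at [1.354, 0.689, -0.195, 1.565, 0.157, 0.902, -0.215], TCP at [155.14, -605.463, 238.743] pointing down, gripper open.
Joint ranges: [-3.01, 3.01], [-0.46, 2.08], [-1.47, 1.51], [0.13, 2.56], [-1, 4.14], [0.04, 2.09], [-2.66, 2.66]. Speed limits (rad/s): [2.57, 2.57, 3.14, 3.14, 3.14, 3.14, 3.14].

INTERFACE

Orientations are given as a rotation vector (axis times angle).
In Python, from rig import env, optics, finder gives the robot as it stands. The module is installed in compiled form; this text tells all that it offers.
- The arm moves only by the tool apply_moves, never from a script. Its argument "moves" is text: rows parted by semicolons, each of 5 numbers parted by spaces: the shift along the world's x, y, z in mm, then the turn about the world's z in rad, then the finger opening in mm, from 0 to 88.1. In form: tx ty tz yaw fingers; .... A call has 1 to 8 rows; each row is the pose to reach, as a shift and turn from the pose commanded when the call began; what a row does not reach only later rows make up. A row lasts 1/12 s, in which the tool goes at most 41.7 mm and 7.16 degrees, less where a joint would pass 70% of its speed; a pose out of reach is approached as far as the arm can. A call with a gripper value outside its range is refused whole. The fingers move at their own pace and stop on an object; "force" is the grip in N (left out, the last holds). Time passes only in rows, so rows that repeat a pose let the fingers close. It gives the time, the measured TCP pose, the force, the opening and the grip force at its end, in the units of the state.
- env.observe(): the state, without advancing time (a new reading comes with each control period).
- optics.snapshot(name): name is "side" or "top"; returns a dict with "frame" (384x512x3 uint8, red, green, blue), "range_z" (384x512 float32, mm along the optical axis (not along the pixel's ray), 0 where there is no reading), "mtx" (3x3 intrinsics, pixels), "cam_to_world" (4x4, takes a point from camera to world coordinates). Camera axes: x right, y down, z forward; pixel columns grow to the right and rows downward; lengths in mm; the calibration is good to about 2 mm. A picture is of the moment at which its call begins.
- env.job_done(): hands the job in; it is judged then, once.
Trained networks look in a picture, given as the dict that the camera call returned (one of the last four; its "shot" number tells which), for a name from the list of things; names that differ only in an ending like _2 or _b are one class to them, and where a whole thing is asked for, a point or a joint stands for the part that bears it (a point fixed in the world has none). Each returns a list of dicts, best first, with "conf" (0 to 1); they miss things now and then, are a little off and sometimes report something else, mostly with a low value. They report only what shows in the picture. A call takes as long as a camera call.
- finder.boxes_of(picture, query): "at" ([column, row] in pixels, amid what is visible of it).
- finder.trace(picture, query): "region" (384x512 bool, what is visible of it) and "at" ([column, row] in pixels, amid what is visible of it).
The state is a dict: "time_s": time; "joint_positions": joint angles; "dq": joint speeds; "tau": joint torques, N m; "position": TCP position; "eef_rot": TCP orientation; "force": force on the tool from outside, world axes, zero at the start; "wrist_torque": the same for the moment, N m; "gripper_width": opening from 0.0 (shut) to 1.0 (fully open); "finger_force": force on a finger pad.
Only numpy, scipy, OpenCV 4.12 (cv2) and the standard library are available. Lean on these libraries where they do the work, as an engineer would, in place of code of your own. Each camera call takes 0.05 s, during which the arm holds its last target. There are 200 camera calls.

TASK

I am fitting a new pull to the small drawer front standing in the wooden jig. First swing the jig's cam lever all the way round to the left so that it clamps the drawer front; then pick up the bar pull, set its two feet fully into the two round recesses in the drawer front and press it straight on with a gentle, steady push of about 10 newtons. Finish while still gripping it and pushing like that, touching nothing else with it, because I shall drive the screws from behind; leave the other things on the counter where they are.

Things in the scene. Friction and masses are not known exactly. Their poses are not given: they have to be found in the camera images.
- jig: Fixed jig: plywood base 176 x 290 x 15 mm; x from the robot's side to the fence, y left along the fence. Origin on the countertop under its middle. The drawer front stands on the base between a rear fence (face at x = +30 mm; two uprights 97 mm high near the ends) and a rubber-faced jaw in front (top 38 mm above the countertop), with 3 to 6 mm of slack until clamped.
- cam_lever (a joint): Cam lever of the jig, rad: 0 open, pointing to the jig's -x; grows as it swings clockwise seen from above, towards the jig's +y (left), to its stop at 1.6. It drives the jaw up to 7.5 mm onto the drawer front; clamped within 0.15 of the stop. About 3 to 6 N at the knob moves it; it stays where left. Starts between 0.05 and 0.4.
- cam_knob (a point): Middle of the top of the lever's upright black knob, 80 mm above the countertop; knob 18 mm in diameter, 36 mm tall, on a steel arm 80 mm from the pivot; graspable or pushable from above.
- cam_pivot (a point): Point on the vertical pivot axis of the cam lever, 80 mm above the countertop (the pivot's own top is at 53 mm), at x = -50 mm, y = 0 of the jig.
- drawer_front: Loose cream board, 18 mm thick (x), 240 long (y), 100 high (z), 0.32 kg, upright in the jig; x points away from the robot, z up. Origin: middle of its underside; front face at x = -9 mm. In that face are two round recesses, 16 mm in diameter, 5 mm deep, chamfered rim, at y = -32 and +32 mm, 50 mm above its lower edge. A wall cabinet hangs 0.48 m above the counter behind it.
- recess_mid (a point): Point midway between the two recesses at the depth of their floors (5 mm behind the front face); axes as drawer_front. The clamped board stands rigid against the fence and does not give under the push.
- pull: Loose steel bar pull lying flat, 0.09 kg: square bar 12 x 12 mm, 84 mm long (y), two alike round feet 10 mm in diameter, 36 mm long, standing off it along +x at y = -32 and +32 mm. Origin: middle of the bar's underside. Seated, its x axis is along the drawer front's and 31 mm stays free between bar and board. Either foot may go in either recess.
- pull_mid (a point): Point midway between the end faces of the two feet, 42 mm along x and 6 mm up from the pull's origin; axes as pull.
- screwdriver: Bystander: screwdriver, about 190 mm long, lying at the left.
- tea_tin: Bystander: square tin with a wooden lid and knob, 58 x 58 x 75 mm.
- salt_shaker: Bystander: glass shaker with a metal cap, 44 mm across, 90 mm tall.
- timer: Bystander: round kitchen timer, 58 mm across, 40 mm tall.
- matchbox: Bystander: matchbox 35 x 52 x 15 mm.
- cinnamon_jar: Bystander: spice jar, 40 mm across, 105 mm tall.
- creamer_2: Bystander: creamer tub, 41 mm across, 27 mm tall.
- brew_pod_0: Bystander: brew pod, 51 mm across, 43 mm tall, between robot and work.

How it is judged:
By the outcome, as a careful person would: the job done as asked, in the order asked, and still so for the second after the job is handed in, while the arm keeps its last pose, push and grip.
It also fails if it takes over 66 s, if anything falls off the work surface, if the arm or the gripper's body presses on something with over 40 N, if the wrist force passes 120 N, or if a joint passes its speed limit or range.

## Working session

There is one attempt and no reset: what is moved stays moved. The work goes in short steps, Python scripts to look and compute and a tool call to move; the robot and the scene stay as the last step left them, time stands still between calls to the robot, and variables do not carry over. Pictures are saved under pics/ and viewed, at most 10 in all, crops included, and the job is handed in when it is done.

Besides the shell and the picture viewer there is one more tool, called after ">>>" in YAML: its name, and indented under it one key for each argument. apply_moves: Moves the arm, as the interface text tells. Its arguments: {"type":"object","properties":{"moves":{"type":"string"},"force":{"type":"number"}},"required":["moves"]}

```bash
mkdir -p pics; cat > h.py <<'E'
import numpy as np, cv2
from rig import env, optics, finder
def snap(n,f=None):
    p=optics.snapshot(n)
    if f: cv2.imwrite(f,cv2.cvtColor(p['frame'],cv2.COLOR_RGB2BGR))
    return p
def cloud(p):
    z=p['range_z']; v,u=np.mgrid[:z.shape[0],:z.shape[1]]; K=p['mtx']
    c=np.stack([(u-K[0,2])/K[0,0]*z,(v-K[1,2])/K[1,1]*z,z,np.ones_like(z)],-1)
    w=(c@p['cam_to_world'].T)[...,:3]; w[z<=0]=np.nan
    return w
E
python3 - <<'E'
from h import *
print(env.tcp_to_grasp); s=env.observe(); print(s)
for n in ['top','side']:
    p=snap(n,f'pics/{n}0.png'); w=cloud(p); print(n,p['cam_to_world'].round(2).tolist(),p['mtx'].tolist())
    for q in ['pull','cam_knob','drawer_front','jig']:
        r=finder.trace(p,q)[:2]
        for d in r:
            pts=w[d['region']]; pts=pts[~np.isnan(pts[:,0])]
            print(q,round(d['conf'],2),np.round(d['at']),len(pts),np.percentile(pts,[3,50,97],axis=0).round().tolist() if len(pts) else '')
E
```

```text
18.700000000000003
{'time_s': 0.0, 'joint_positions': array([ 1.35378562,  0.68997286, -0.1945185 ,  1.56633882,  0.15731922,
        0.90250176, -0.21511449]), 'dq': array([-0.0019017 , -0.00242498, -0.00116891, -0.00040338, -0.00034258,
       -0.00015429,  0.00058363]), 'tau': array([-4.43208328e-04, -5.27570951e+01, -1.26684006e+00, -1.53433210e+01,
       -5.25891641e-02,  6.50312664e-03,  1.79287176e-04]), 'position': array([ 154.91106956, -604.84683252,  237.91848395]), 'eef_rot': array([-3.11513098e+00, -3.92848926e-01,  5.85314222e-04]), 'force': array([ 0.59488056, -0.05487608, -0.26014053]), 'wrist_torque': array([-0.04512311,  0.0202876 , -0.02233392]), 'finger_force': 0.0, 'gripper_width': 1.0034027228093576}
top [[0.39, -0.81, 0.43, 31.34], [-0.92, -0.35, 0.18, -245.19], [0.0, -0.47, -0.88, 1254.9], [0.0, 0.0, 0.0, 1.0]] [[416.13841490442024, 0.0, 256.35972472426164], [0.0, 416.13841490442024, 188.00694803041654], [0.0, 0.0, 1.0]]
pull 0.75 [323. 264.] 284 [[451.0, -335.0, -4.0], [469.0, -288.0, 10.0], [507.0, -256.0, 17.0]]
cam_knob 0.62 [210. 204.] 153 [[438.0, 99.0, 
[... 444 characters left out ...]
 0.0, 0.0, 1.0]] [[392.40680644088735, 0.0, 258.9180595692251], [0.0, 392.40680644088735, 196.73748940543484], [0.0, 0.0, 1.0]]
pull 0.8 [256. 273.] 255 [[450.0, -337.0, -1.0], [467.0, -295.0, 10.0], [503.0, -256.0, 14.0]]
pull 0.66 [320. 197.] 454 [[733.0, -72.0, 6.0], [747.0, -65.0, 61.0], [801.0, 4.0, 106.0]]
cam_knob 0.78 [233. 190.] 203 [[434.0, 97.0, 15.0], [501.0, 118.0, 39.0], [532.0, 178.0, 78.0]]
drawer_front 0.8 [256. 182.] 390 [[547.0, -5.0, 22.0], [562.0, 21.0, 103.0], [602.0, 223.0, 117.0]]
drawer_front 0.6 [322. 196.] 436 [[733.0, -72.0, 7.0], [746.0, -65.0, 63.0], [768.0, -40.0, 106.0]]
jig 0.79 [247. 197.] 2195 [[444.0, -36.0, 5.0], [532.0, 53.0, 17.0], [635.0, 237.0, 95.0]]
```

View pics/top0.png

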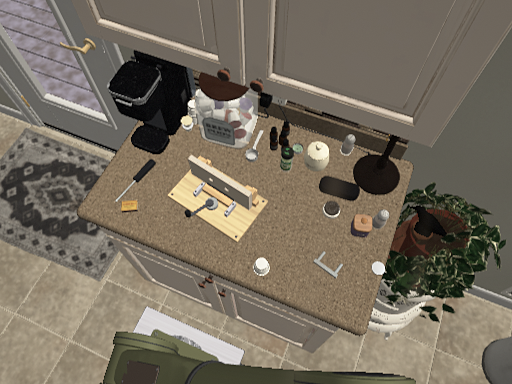

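View pics/side0.png

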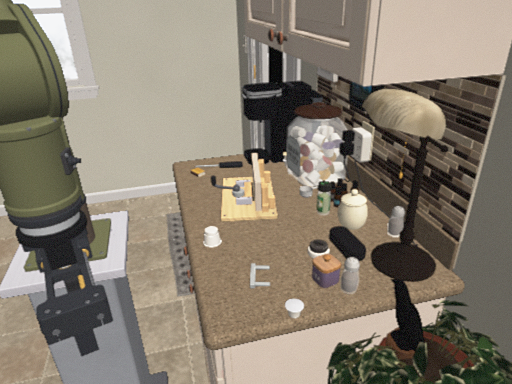

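The top view shows the jig at about (218,198), with the lever knob at about (188,212) pointing toward the robot. The pull is at (325,264), with its feet pointing away from the robot. In the side view the pull is at (258,273) and the board at (257,180). I'll now fit their poses.

```bash
cat >> h.py <<'E'
from scipy.optimize import minimize
def box(x0,x1,y0,y1,z0,z1): return np.array([[x,y,z] for x in(x0,x1) for y in(y0,y1) for z in(z0,z1)],float)
PULL=[box(-6,6,-42,42,0,12),box(6,42,-37,-27,1,11),box(6,42,27,37,1,11)]
BOARD=[box(-9,9,-120,120,0,100)]
def proj(p,X):
    T=np.linalg.inv(p['cam_to_world']); c=X@T[:3,:3].T+T[:3,3]; q=c@p['mtx'].T; return q[:,:2]/q[:,2:]
def place(m,x,y,z,th):
    c,s=np.cos(th),np.sin(th); return [b@np.array([[c,s,0],[-s,c,0],[0,0,1]])+[x,y,z] for b in m]
def render(p,parts,S=8):
    im=np.zeros((384*S,512*S),np.uint8)
    for b in parts:
        h=cv2.convexHull(((proj(p,b)+.5)*S).astype(np.float32)).astype(np.int32); cv2.fillConvexPoly(im,h,1)
    return im
def fit(ps,masks,m,z,x0,S=8):
    M=[];R=[]
    big=[cv2.resize(k.astype(np.uint8),None,fx=S,fy=S,interpolation=cv2.INTER_NEAREST) for k in masks]
    def cost(v):
        c=0
        for p,k in zip(ps,big):
            r=render(p,place(m,v[0],v[1],z,v[2]),S); c-=(r&k).sum()/(r|k).sum()
        return c/len(ps)
    x0=np.array(x0,float)
    sim=np.vstack([x0,x0+[12,0,0],x0+[0,12,0],x0+[0,0,.2]])
    o=minimize(cost,x0,method='Nelder-Mead',options=dict(initial_simplex=sim,xatol=.02,fatol=1e-4,maxiter=150)); return o.x,-o.fun
E
python3 - <<'E'
from h import *
P={n:snap(n) for n in['top','side']}
ms={}
for n in P:
    ms[n]=finder.trace(P[n],'pull')[0]['region']
for ns in (['top'],['side'],['top','side']):
    best=max((fit([P[n] for n in ns],[ms[n] for n in ns],PULL,0,[462,-295,t],6) for t in(-.3,.2,.7)),key=lambda r:r[1]); print('pull',ns,best)
for n in P:
    w=cloud(P[n])
    d=finder.trace(P[n],'drawer_front')[0]['region']; q=w[d]; q=q[q[:,2]>109]
    rc=cv2.minAreaRect(q[:,:2].astype(np.float32)); print('board',n,len(q),rc,q.mean(0))
    c,s,_,_=cv2.fitLine(q[:,:2].astype(np.float32),cv2.DIST_HUBER,0,.01,.01).ravel()[:4]; print(np.arctan2(s,c))
    for r in finder.trace(P[n],'cam_knob')[:2]:
        q=w[r['region']]; q=q[q[:,2]>70]; print('knob',r['conf'],len(q),np.median(q,0) if len(q) else '')
    for k in ['cam_pivot','cam_knob','recess_mid','pull_mid']:
        print(k,[(round(b['conf'],2),np.round(b['at'],1).tolist(), w[int(b['at'][1]),int(b['at'][0])].round().tolist()) for b in finder.boxes_of(P[n],k)[:2]])
for nm in ['screwdriver','brew_pod_0','matchbox','tea_tin','salt_shaker','creamer_2']:
    w=cloud(P['top'])
    for b in finder.boxes_of(P['top'],nm)[:1]: print(nm,round(b['conf'],2),w[int(b['at'][1]),int(b['at'][0])].round())
for n in P:
    im=P[n]['frame']; a=im[140:240,150:290] if n=='top' else im[140:230,200:300]
    cv2.imwrite(f'pics/{n}crop.png',cv2.resize(a,None,fx=5,fy=5,interpolation=cv2.INTER_CUBIC)[...,::-1])
E
```

```text
pull ['top'] (array([ 4.64420305e+02, -2.95852284e+02, -2.54288973e-01]), np.float64(0.8261078998073218))
pull ['side'] (array([ 4.62598807e+02, -2.92774732e+02, -2.26859424e-01]), np.float64(0.5803746155996645))
pull ['top', 'side'] (array([ 4.63950226e+02, -2.95971101e+02, -2.49373381e-01]), np.float64(0.6934782102042798))
board top 437 ((581.492431640625, 113.89232635498047), (242.78814697265625, 22.03473472595215), 78.27317810058594) [580.31950106 110.3736448  114.71642012]
1.3597885
knob 0.57 27 [440.36555017 158.98155086  77.42425319]
knob 0.49 23 [ 631.21034503 -354.47125837   72.59862675]
cam_pivot [(0.59, [216.3, 205.6], [517.0, 99.0, 34.0])]
cam_knob [(0.56, [206.0, 205.8], [500.0, 125.0, 47.0])]
recess_mid [(0.95, [219.9, 182.1], [573.0, 111.0, 87.0])]
pull_mid [(0.47, [326.5, 265.5], [478.0, -295.0, 0.0])]
board side 161 ((576.9136352539062, 109.2424545288086), (235.20538330078125, 17.87895965576172), 77.8479232788086) [573.92857256  95.72262544 115.04045979]
1.3564451
knob 0.78 10 [439.70183724 154.53490545  74.87174182]
cam_pivot [(0.95, [243.7, 199.3], [519.0, 50.0, 35.0])]
cam_knob [(0.54, [226.2, 188.0], [nan, nan, nan])]
recess_mid [(0.61, [255.6, 180.4], [551.0, 9.0, 117.0])]
pull_mid [(0.74, [253.5, 277.1], [460.0, -310.0, 13.0])]
screwdriver 0.8 [537. 389.  27.]
brew_pod_0 0.69 [ 387. -107.   45.]
matchbox 0.71 [498. 124.  20.]
tea_tin 0.8 [ 620. -349.   60.]
salt_shaker 0.55 [ 663. -391.   84.]
```

View pics/topcrop.png

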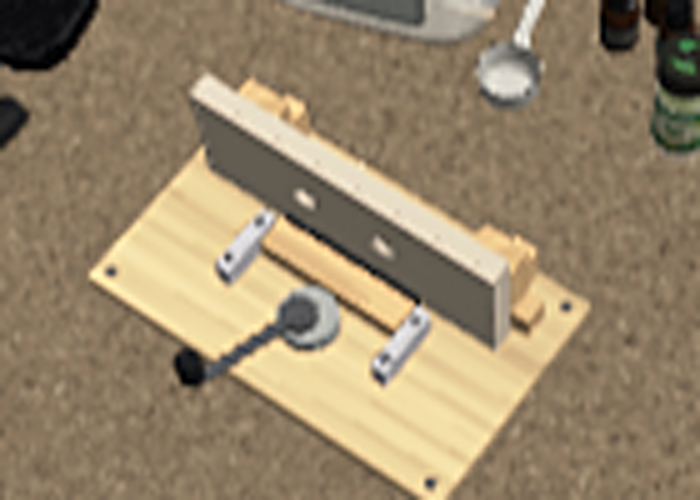

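The crop shows the knob top at about (188,213) and the pivot at (212,202). The two recesses are at (211,179.5) and (226,189), and the front face is fully visible.

```bash
cat >> h.py <<'E'
def ray(p,uv,z=None,plane=None):
    d=p['cam_to_world'][:3,:3]@np.linalg.solve(p['mtx'],[uv[0],uv[1],1]); o=p['cam_to_world'][:3,3]
    n,c=(np.array([0,0,1.]),z) if plane is None else plane
    return o+d*((c-n@o)/(n@d))
def black(p,c,r=7,th=60):
    g=p['frame'].max(2).astype(float); v,u=np.mgrid[:384,:512]; m=(np.hypot(u-c[0],v-c[1])<r)&(g<th); return u[m].mean(),v[m].mean(),m.sum()
E
python3 - <<'E'
from h import *
p=snap('top'); s=snap('side')
print('knob',ray(p,(188,212.5),78),ray(p,(212,202.5),53),ray(p,(212,202.5),45))
b=black(p,(188,213),7); print(b,ray(p,b[:2],62))
b=black(s,(214,180),8); print(b,ray(s,b[:2],62))
cv2.imwrite('pics/sidecrop2.png',cv2.resize(s['frame'][150:230,195:295],None,fx=7,fy=7,interpolation=cv2.INTER_CUBIC)[...,::-1])
# jig base fit from tan plywood corners (crop px): holes ~10mm in from corners
for uv in [(172,194.3),(263.3,201.3),(236,236.7)]: print('hole',ray(p,uv,15))
for d in finder.trace(p,'drawer_front')[:1]:
    for t in [(577,112),]:
        print(fit([p],[d['region']],BOARD,15,[577,112,-.212],6))
E
```

```text
knob [442.51747683 155.63957259  78.        ] [512.683691   109.60517399  53.        ] [515.88757087 111.96674854  45.        ]
(np.float64(187.38235294117646), np.float64(213.11764705882354), np.int64(34)) [445.45419148 161.89189154  62.        ]
(np.float64(213.1290322580645), np.float64(180.48387096774192), np.int64(31)) [441.59499983 159.83040586  62.        ]
hole [502.98327543 256.97797742  15.        ]
hole [598.44897699 -33.5925562   15.        ]
hole [449.15353198  -1.76722501  15.        ]
(array([ 5.83012365e+02,  1.16013220e+02, -2.12738997e-01]), np.float64(0.9037809349220898))
```

View pics/sidecrop2.png

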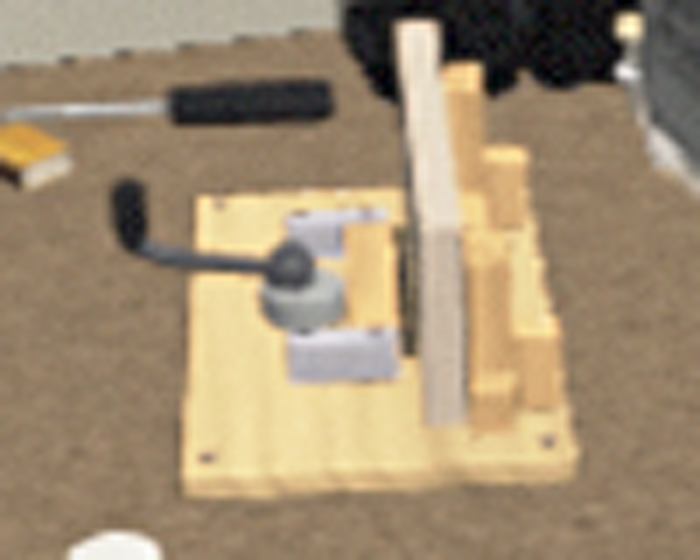

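>>> apply_moves:
  moves: "295 325 0 -0.4 88;295 325 0 -0.8 88;295 325 0 -0.8 88;295 325 0 -0.8 88;295 325 0 -0.8 88;295 325 0 -0.8 88;295 325 0 -0.8 88;295 325 0 -0.8 88"

```text
time_s: 2.42
position: [380.5, -357.0, 239.0]
eef_rot: [3.022, -0.855, 0.001]
force: [0.8, -0.8, 0.1]
gripper_width: 0.999
finger_force: 0.0
```

>>> apply_moves:
  moves: "60 300 0 0 88;60 300 0 0 88;60 300 0 0 88;60 300 0 0 88;60 300 0 0 88;60 300 0 0 88;60 300 0 0 88;60 300 0 0 88"

```text
time_s: 3.08
position: [440.4, -51.9, 238.8]
eef_rot: [-3.025, 0.837, -0.0]
force: [-0.4, -0.7, -0.2]
gripper_width: 0.995
finger_force: 0.0
```

>>> apply_moves:
  moves: "0 214 0 0 60;0 214 0 0 60;0 214 0 0 60;0 214 0 0 60;0 214 0 0 60;0 214 0 0 60;0 214 -60 0 60;0 214 -100 0 60"

```text
time_s: 3.75
position: [441.5, 158.0, 156.2]
eef_rot: [-3.02, 0.845, -0.01]
force: [-0.5, -0.2, -0.6]
gripper_width: 0.681
finger_force: 0.0
```

```bash
python3 - <<'E'
from h import *
s=env.observe(); print(s['position'],s['eef_rot'],s['joint_positions'].round(2),s['force'],s['gripper_width'])
p=snap('top');q=snap('side')
a=p['frame'][150:260,140:290]; b=q['frame'][100:210,150:300]
cv2.imwrite('pics/a1.png',cv2.resize(np.vstack([a,b]),None,fx=2.7,fy=2.7,interpolation=cv2.INTER_CUBIC)[...,::-1])
E
```

```text
[441.46567475 157.97528498 156.18445814] [-3.02020731  0.84492724 -0.0096468 ] [-0.51  0.64  0.11  2.12 -0.17  0.38 -2.38] [-0.46827672 -0.18432092 -0.64782283] 0.6806361342673968
```

View pics/a1.png

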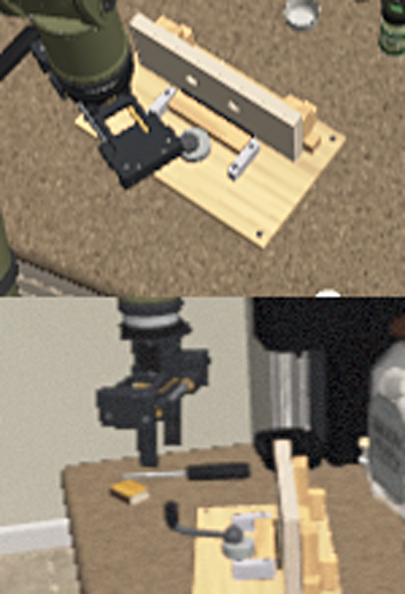

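The top crop shows the gripper over the knob, and the side crop shows it hanging above the lever. I'll test which way the yaw turns joint 7.

>>> apply_moves:
  moves: "0 0 0 -0.1 60;0 0 0 -0.1 60"

```text
time_s: 4.02
position: [439.6, 155.1, 156.6]
eef_rot: [-2.976, 1.007, -0.001]
force: [-0.4, 0.4, -0.2]
gripper_width: 0.684
finger_force: 0.0
```

```bash
python3 - <<'E'
from h import *
s=env.observe(); print(s['position'],s['eef_rot'],s['joint_positions'].round(2),s['force'],s['gripper_width'])
p=snap('top');q=snap('side')
b=black(q,(214,180),8); print(b,ray(q,b[:2],62))
E
```

```text
[439.63032721 155.11187876 156.58411877] [-2.97560604e+00  1.00683614e+00 -6.01041605e-04] [-0.52  0.64  0.13  2.12 -0.21  0.39 -2.44] [-0.3871149   0.3628623  -0.19619426] 0.6843284598265837
(np.float64(213.16666666666666), np.float64(180.3), np.int64(30)) [441.94914182 161.22708034  62.        ]
```

>>> apply_moves:
  moves: "1 2 0 1.0 60;1 2 0 1.0 60;1 2 0 1.0 60;1 2 0 1.0 60;1 2 0 1.0 60;1 2 0 1.0 60;1 2 0 1.0 60;1 2 0 1.0 60"

```text
time_s: 4.78
position: [441.2, 157.2, 157.3]
eef_rot: [3.091, 0.56, 0.006]
force: [-0.7, -0.1, 0.7]
gripper_width: 0.684
finger_force: 0.0
```

>>> apply_moves:
  moves: "0 0 0 1.0 50;0 0 0 1.0 50;0 0 0 1.0 50;0 0 0 1.0 50;0 0 0 1.0 50;0 0 0 1.0 50;0 0 0 1.0 50;0 0 0 1.0 50"

```text
time_s: 5.45
position: [441.5, 156.9, 157.3]
eef_rot: [2.442, 1.971, 0.005]
force: [0.6, 0.0, 0.2]
gripper_width: 0.566
finger_force: 0.0
```

>>> apply_moves:
  moves: "0 0 0 1.0 40;0 0 0 1.0 40;0 0 0 1.0 40;0 0 0 1.0 40;0 0 0 1.0 40;0 0 0 1.0 40;0 0 0 1.0 40;0 0 0 1.0 40"

```text
time_s: 6.12
position: [441.7, 156.6, 157.2]
eef_rot: [1.198, 2.899, 0.001]
force: [0.8, -1.2, -0.1]
gripper_width: 0.457
finger_force: 0.0
```

>>> apply_moves:
  moves: "0 0 0 0.22 44;0 0 0 0.22 44;0 0 0 0.22 44"

```text
time_s: 6.37
position: [441.5, 156.6, 156.8]
eef_rot: [0.879, 3.012, 0.0]
force: [0.3, 0.6, 0.3]
gripper_width: 0.501
finger_force: 0.0
```

```bash
python3 - <<'E'
from h import *
s=env.observe(); print(s['position'],s['eef_rot'],s['joint_positions'].round(2),s['force'],s['gripper_width'])
E
```

```text
[441.47976706 156.57665122 156.83057943] [8.79382601e-01 3.01190088e+00 4.02901934e-04] [ 0.01  0.72 -0.74  2.09  0.84  0.65 -0.31] [0.30851697 0.61509962 0.26912037] 0.5009493372054044
```

>>> apply_moves:
  moves: "0 1 -40 0 44;0 1 -80 0 44;0 1 -95 0 44;0 1 -95 0 44;0 1 -95 0 44"

```text
time_s: 6.78
position: [440.7, 158.3, 61.0]
eef_rot: [0.885, 3.013, -0.001]
force: [0.1, 0.3, 0.8]
gripper_width: 0.498
finger_force: 0.0
```

>>> apply_moves:
  moves: "0 0 0 0 14;0 0 0 0 14;0 0 0 0 14;0 0 0 0 14;0 0 0 0 14;0 0 0 0 14"
  force: 10

```text
time_s: 7.28
position: [441.7, 159.8, 61.5]
eef_rot: [0.884, 3.012, 0.006]
force: [2.1, 1.2, 7.8]
gripper_width: 0.198
finger_force: 10.0
```

>>> apply_moves:
  moves: "3 4 0 -0.06 14;6 8 0 -0.12 14;13 15 0 -0.25 14;21 21 0 -0.37 14;29.5 26.5 0 -0.5 14;29.5 26.5 0 -0.5 14"

```text
time_s: 7.78
position: [468.6, 188.3, 61.2]
eef_rot: [-1.605, -2.697, -0.005]
force: [-2.6, 5.7, 6.7]
gripper_width: 0.195
finger_force: 10.0
```

>>> apply_moves:
  moves: "9 5 0 -0.12 14;19 8 0 -0.25 14;29 10 0 -0.37 14;38 11 0 -0.5 14;38 11 0 -0.5 14"

```text
time_s: 8.2
position: [507.6, 200.7, 61.2]
eef_rot: [-2.222, -2.214, -0.009]
force: [-0.4, 7.0, 3.6]
gripper_width: 0.198
finger_force: 10.0
```

>>> apply_moves:
  moves: "6 0 0 -0.08 14;12 -1 0 -0.15 14;18 -2 0 -0.22 14;18 -2 0 -0.22 14;18 -2 0 -0.22 14"

```text
time_s: 8.62
position: [525.6, 199.5, 61.3]
eef_rot: [-2.445, -1.964, -0.011]
force: [-0.8, 8.6, 1.3]
gripper_width: 0.201
finger_force: 10.0
```

>>> apply_moves:
  moves: "4 -2 0 -0.04 14;8 -3 0 -0.04 14;8 -3 0 -0.04 14;8 -3 0 -0.04 14"

```text
time_s: 8.95
position: [530.4, 198.4, 61.1]
eef_rot: [-2.478, -1.915, -0.006]
force: [-8.0, 10.7, 4.2]
gripper_width: 0.202
finger_force: 10.0
```

>>> apply_moves:
  moves: "-3 0 0 0 40;-3 0 0 0 40;-3 0 0 0 40;-3 0 0 0 40;-3 0 40 0 40;-3 0 80 0 40;-3 0 120 0 40;-3 0 150 0 40"

```text
time_s: 9.62
position: [531.4, 190.4, 213.2]
eef_rot: [2.491, 1.913, 0.003]
force: [1.2, 0.3, 0.1]
gripper_width: 0.455
finger_force: 0.0
```

>>> apply_moves:
  moves: "-40 -300 0 0 50;-40 -300 0 0 50;-40 -300 0 0 50;-40 -300 0 0 50;-40 -300 0 0 50;-40 -300 0 0 50;-40 -300 0 0 50;-40 -300 0 0 50"

```text
time_s: 10.28
position: [488.1, -118.4, 209.6]
eef_rot: [2.5, 1.899, -0.01]
force: [0.3, -0.2, -0.2]
gripper_width: 0.569
finger_force: 0.0
```

```bash
python3 - <<'E'
from h import *
s=env.observe(); print(s['position'],s['eef_rot'],s['joint_positions'].round(2),s['force'],s['gripper_width'])
p=snap('top');q=snap('side')
a=p['frame'][145:245,150:280]; b=q['frame'][145:245,180:310]
cv2.imwrite('pics/a2.png',cv2.resize(np.vstack([a,b]),None,fx=3,fy=3,interpolation=cv2.INTER_CUBIC)[...,::-1])
E
```

```text
[ 488.05651069 -118.409254    209.59811023] [ 2.49998552  1.89872993 -0.01029326] [ 0.5   0.62 -0.57  1.95  0.5   0.72 -0.65] [ 0.32507009 -0.21619715 -0.1676493 ] 0.5687909434932383
```

View pics/a2.png

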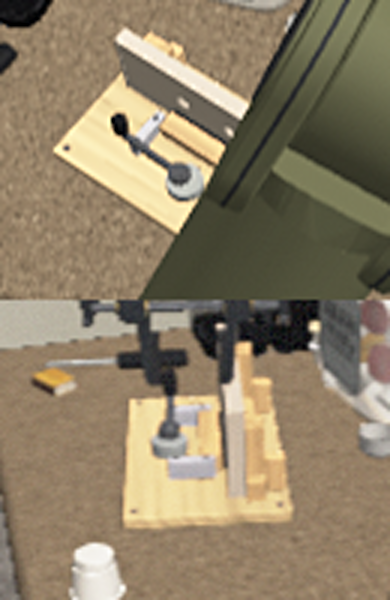

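Both views show the lever swung left, parallel to the board, with the jaw pressed against it. Next is the pull.

>>> apply_moves:
  moves: "-24 -178 0 0.02 50;-24 -178 0 0.02 50;-24 -178 0 0.02 50;-24 -178 0 0.02 50;-24 -178 0 0.02 50;-24 -178 -50 0.02 50;-24 -178 -50 0.02 50"

```text
time_s: 10.97
position: [465.0, -286.4, 157.0]
eef_rot: [-2.468, -1.936, 0.003]
force: [-1.1, 0.2, 0.0]
gripper_width: 0.566
finger_force: 0.0
```

```bash
python3 - <<'E'
from h import *
s=env.observe(); print(s['position'],s['eef_rot'],s['joint_positions'].round(2))
p=snap('top');q=snap('side')
for r in finder.trace(q,'pull')[:1]:
    print(r['conf'],r['region'].sum(),fit([q],[r['region']],PULL,0,[464,-296,-.25],6))
w=cloud(p); d=finder.trace(p,'drawer_front')[0]; print(d['conf'],d['region'].sum(),fit([p],[d['region']],BOARD,15,[584,115,-.212],6))
print([(b['conf'],b['at']) for b in finder.boxes_of(p,'recess_mid')[:2]])
a=p['frame'][145:245,150:280]; b=q['frame'][210:310,200:330]
cv2.imwrite('pics/a3.png',cv2.resize(np.vstack([a,b]),None,fx=3,fy=3,interpolation=cv2.INTER_CUBIC)[...,::-1])
E
```

```text
[ 464.9660205  -286.4066283   157.03203263] [-2.46846435 -1.93558057  0.00293832] [ 0.79  0.75 -0.55  1.87  0.59  0.7  -0.35]
0.51 250 (array([ 4.61456176e+02, -2.92565114e+02, -2.37684143e-01]), np.float64(0.7460470836261419))
0.68 1162 (array([ 5.86317664e+02,  1.15130633e+02, -2.03773687e-01]), np.float64(0.9021668930806405))
[(0.88, [221.7, 183.3]), (0.3, [209.5, 203.0])]
```

View pics/a3.png

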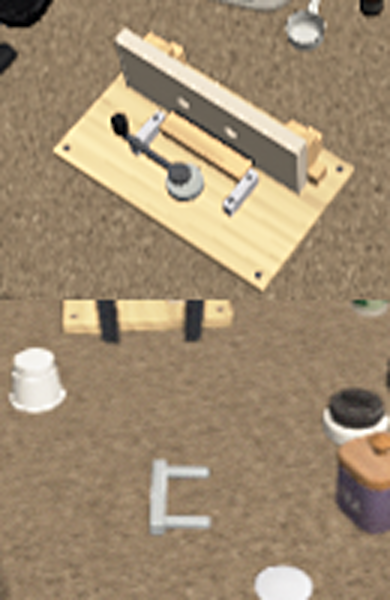

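The top crop shows both recesses clear, at about (211,179) and (226,189) in the full frame. The side crop shows the pull undisturbed, with its bar at (253,372) and feet to +x. Descending now.

>>> apply_moves:
  moves: "-2 -8 -35 0 50;-2 -8 -70 0 50;-2 -8 -100 0 50;-2 -8 -125 0 50;-2 -8 -125 0 50;-2 -8 -125 0 50"

```text
time_s: 11.72
position: [465.4, -294.4, 36.0]
eef_rot: [-2.47, -1.941, -0.0]
force: [0.1, 0.0, -0.5]
gripper_width: 0.568
finger_force: 0.0
```

>>> apply_moves:
  moves: "-2 0 -15 0 50;-2 0 -28 0 50;-2 0 -33 0 50;-2 0 -33 0 50;-2 0 -33 0 50"

```text
time_s: 12.13
position: [463.9, -295.4, 4.0]
eef_rot: [2.47, 1.938, 0.002]
force: [0.2, -0.3, -0.1]
gripper_width: 0.567
finger_force: 0.0
```

>>> apply_moves:
  moves: "0 1 -2 0 50;0 1 -2 0 10;0 1 -2 0 8;0 1 -2 0 8;0 1 -2 0 8;0 1 -2 0 8;0 1 -2 0 8;0 1 -2 0 8"
  force: 35

```text
time_s: 12.8
position: [462.7, -294.2, 0.5]
eef_rot: [2.471, 1.939, 0.0]
force: [-0.8, -0.0, 1.2]
gripper_width: 0.127
finger_force: 36.0
```

>>> apply_moves:
  moves: "0 0 0 0 8;0 0 0 0 8;0 0 20 0 8;0 0 50 0 8;0 0 90 0 8;0 0 120 0 8;0 0 120 0 8"

```text
time_s: 13.38
position: [465.7, -295.2, 125.4]
eef_rot: [2.466, 1.934, 0.007]
force: [0.6, 0.5, 0.3]
gripper_width: 0.134
finger_force: 34.9
```

```bash
python3 - <<'E'
from h import *
s=env.observe(); print(s['position'],s['eef_rot'],s['joint_positions'].round(2))
p=snap('top'); q=snap('side')
g=p['frame'].astype(float).mean(2)
C=[]
for c in [(211,179.3),(226.7,189)]:
    u0,v0=int(c[0]),int(c[1]); a=g[v0-3:v0+5,u0-4:u0+6]; print(a.round().astype(int))
    wt=np.clip(a-np.percentile(a,40)-15,0,None); v,u=np.mgrid[v0-3:v0+5,u0-4:u0+6]; C.append(((wt*u).sum()/wt.sum(),(wt*v).sum()/wt.sum()))
R=[ray(p,c,65) for c in C]; print(C,R,np.linalg.norm(R[0]-R[1]),(R[0]+R[1])/2, np.arctan2(*(R[0]-R[1])[[1,0]])-np.pi/2)
d=finder.trace(p,'drawer_front')[0]; print(fit([p],[d['region']],BOARD,15,[584,115,-.212],6))
zt=s['position'][2]
for n,k in(('top',p),('side',q)):
    for r in finder.trace(k,'pull')[:1]: print(n,r['conf'],r['region'].sum(),np.round(r['at']),fit([k],[r['region']],PULL,zt-1,[466,-295,-.24],6))
a=p['frame'][220:310,260:390]; b=q['frame'][160:290,200:330]
cv2.imwrite('pics/a4.png',cv2.resize(np.vstack([a,b]),None,fx=2.7,fy=2.7,interpolation=cv2.INTER_CUBIC)[...,::-1])
E
```

```text
[ 465.69976976 -295.19499137  125.42327415] [2.46563113 1.93408569 0.0070263 ] [ 0.78  0.8  -0.51  1.89  0.65  0.62 -0.38]
[[ 97  94  93  92  95  94  93  86  81 134]
 [ 95  96 118 127  86  93  94  95  90  82]
 [ 95  99 144 192 141  84  93  96  95  93]
 [ 96  95 123 189 208 167  88  94  96  95]
 [ 95  95  94 121 182 189  93  94  97  96]
 [ 87  70  80  93 102 120  98  95  95  97]
 [182  80  39  74  88  95  96  96  96  95]
 [222 185 117  46  53  83  99  98  97  96]]
[[ 97  94  95  92  91  94  95  93  87  81]
 [ 98  96 104 141 127  85  91  96  95  91]
 [ 98  96 106 170 216 133  85  92  96  95]
 [ 91  97  93 130 220 212 155  89  95  96]
 [ 54  84  94  94 135 192 170  90  95  97]
 [112  38  69  89  92 100 107  93  95  97]
 [200 159  39  54  75  88  97  97  96  96]
 [217 218 166 115  45  55  84 100  98  97]]
[(np.float64(209.86003752345218), np.float64(180.0217636022514)), (np.float64(225.01980376813341), np.float64(190.27851682417383))] [array([578.57884786, 148.03882947,  65.        ]), array([563.72755464,  86.54476841,  65.        ])] 63.26199850383774 [571.15320125 117.29179894  65.        ] -0.23697013934369848
(array([ 5.84179085e+02,  1.13305755e+02, -2.18787985e-01]), np.float64(0.863259700390093))
side 0.69 144 [253. 237.] (array([ 4.63214685e+02, -2.94837322e+02, -2.27335650e-01]), np.float64(0.4529093132972217))
```

View pics/a4.png

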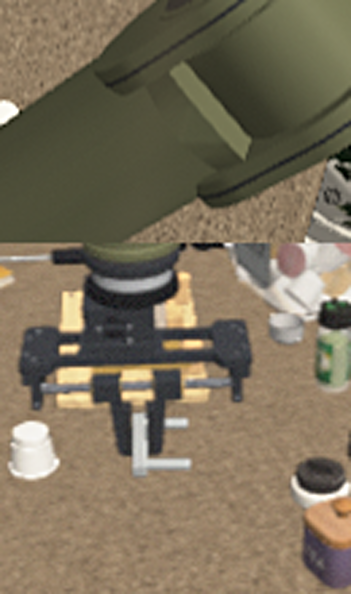

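The side crop shows the pull held square in the gripper, with its feet pointing to +x. Moving over to the board.

>>> apply_moves:
  moves: "0 20 40 0.03 8;10 60 70 0.03 8;40 300 70 0.03 8;40 300 70 0.03 8;40 300 70 0.03 8;40 300 70 0.03 8;40 300 70 0.03 8;40 300 70 0.03 8"

```text
time_s: 14.3
position: [501.6, 6.2, 189.0]
eef_rot: [-2.441, -1.976, 0.004]
force: [0.8, -1.2, -0.5]
gripper_width: 0.135
finger_force: 34.9
```

>>> apply_moves:
  moves: "30 190 0 0 8;30 190 0 0 8;30 190 0 0 8;30 190 0 0 8;30 190 0 0 8;30 190 0 0 8;30 190 0 0 8"

```text
time_s: 14.88
position: [531.4, 196.2, 188.8]
eef_rot: [-2.437, -1.98, 0.003]
force: [0.2, -0.3, -0.6]
gripper_width: 0.131
finger_force: 34.9
```

>>> apply_moves:
  moves: "-12 -30 0 0 8;-25 -63 0 0 8;-25 -63 -30 0 8;-25 -63 -60 0 8;-25 -63 -90 0 8;-25 -63 -110 0 8;-25 -63 -110 0 8;-25 -63 -110 0 8"

```text
time_s: 15.55
position: [506.3, 129.4, 79.3]
eef_rot: [-2.443, -1.975, 0.007]
force: [0.3, -0.1, 0.3]
gripper_width: 0.13
finger_force: 34.9
```

```bash
python3 - <<'E'
from h import *
s=env.observe(); print(s['position'],s['eef_rot'],s['joint_positions'].round(2),s['force'])
p=snap('top'); q=snap('side')
x,y,z=s['position']
for n,k in(('top',p),('side',q)):
    for r in finder.trace(k,'pull')[:1]: print(n,r['conf'],r['region'].sum(),np.round(r['at']))
a=p['frame'][140:240,150:280]; b=q['frame'][130:230,190:320]
cv2.imwrite('pics/a5.png',cv2.resize(np.vstack([a,b]),None,fx=3,fy=3,interpolation=cv2.INTER_CUBIC)[...,::-1])
E
```

```text
[506.32210882 129.42469665  79.31500865] [-2.44328612 -1.97464241  0.00673332] [-0.12  0.84 -0.37  1.99  0.67  0.45 -1.2 ] [ 0.28125051 -0.105774    0.2604877 ]
top 0.37 95 [213. 199.]
side 0.74 315 [317. 246.]
```

View pics/a5.png

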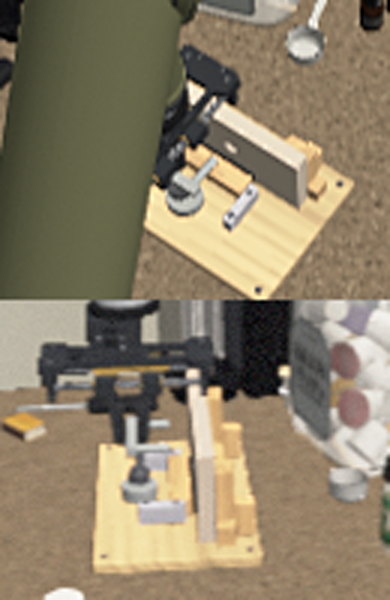

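The top crop shows the right foot at about (215,160) in the crop, short of the right recess at (231,148). The side crop shows the pull level in front of the board. I'll lower it and compare foot to recess in the same image.

>>> apply_moves:
  moves: "1 4 -10 0 8;1 4 -19 0 8;1 4 -19 0 8;1 4 -19 0 8"

```text
time_s: 16.08
position: [508.0, 135.4, 60.7]
eef_rot: [-2.441, -1.977, 0.002]
force: [0.3, 0.5, -0.8]
gripper_width: 0.129
finger_force: 34.9
```

```bash
python3 - <<'E'
from h import *
s=env.observe(); print(s['position'],s['eef_rot'],s['force'])
p=snap('top'); x,y,z=s['position']
e=s['eef_rot']; th=2*np.arctan2(e[1],e[0])-np.pi/2; th=(th+np.pi/2)%np.pi-np.pi/2; print('th',th)
f=p['frame'].astype(int); g=f.mean(2); sat=f.max(2)-f.min(2)
r,c=slice(184,208),slice(204,232)
print('cols 204.. rows 184..'); 
for i in range(184,208): print(i,' '.join(f'{int(g[i,j]):3d}'+('.' if sat[i,j]<30 else '*') for j in range(204,232)))
P=place([np.array([[6,-32,6],[42,-32,6],[42,-32,11],[42,-37,6],[42,-27,6.]])],x,y,z-1,th)[0]
print(proj(p,P).round(1))
# recess prediction: right recess rim for robot-frame face u=534,v=235
E
```

```text
[507.98610123 135.3506029   60.73141211] [-2.44140983e+00 -1.97689558e+00  2.18389578e-03] [ 0.30942212  0.45058384 -0.80278015]
th -0.20949844540205387
cols 204.. rows 184..
184  24.  20.  25.  34.  42.  42.  42.  45.  56.  57.  56.  55.  51.  46.  70.  98.  94.  94.  93.  94.  93.  92.  88.  83.  91. 159* 219* 228*
185  18.  21.  36.  40.  44.  42.  44.  55.  57.  56.  58.  56.  49.  41.  71.  98.  94.  93.  92.  93.  93.  92.  91.  90.  86.  78. 102. 178*
186  39.  44.  41.  47.  46.  45.  46.  57.  57.  59.  58.  53.  39.  35.  71.  99.  96.  94.  93.  92.  90.  88.  90.  90.  90.  90.  84.  79.
187  44.  49.  42.  49.  39.  60*  92*  69.  54.  57.  54.  39.  27.  31.  62.  91.  96.  95.  94.  93. 101. 137. 123.  83.  88.  91.  91.  87.
188  46.  44.  48.  35.  26.  83. 132*  83*  58.  49.  38.  29.  70. 127*  50.  54.  83.  96.  95.  92. 103. 164* 210* 128.  81.  90.  93.  92.
189  44.  46.  42.  25.  62. 108. 114.  92.  82*  28.  30.  80* 187* 207* 165*  74.  41.  74.  87.  94.  91. 126. 214* 207* 150.  87.  92.  93.
190  41.  39.  37.  59. 149. 115. 117. 140*  80*   4.  43. 14
[... 1906 characters left out ...]
02* 193* 168* 106*  57*  99* 170* 197* 187* 178*
204 107. 183.  95.  68.  72.  68. 118. 172. 207. 199. 187. 153. 190. 188. 216* 211* 209* 204* 200* 199* 204* 179* 134*  82*  71* 134* 162* 218.
205 193* 191. 155.  73.  43.  51.  41.  67. 153. 176. 147. 143. 190. 177. 207* 215* 211* 210* 207* 202* 199* 202* 193* 168* 102*  85. 212. 233.
206 220* 182* 198. 157. 104. 104.  84. 143. 109. 118. 144. 177. 189. 158. 189* 212* 213* 212* 211* 209* 205* 201* 200* 202* 154* 190. 239. 227.
207 215* 163* 181. 199. 178. 176. 164. 199. 177. 151. 184. 192. 175. 138. 200* 203* 207* 211* 214* 212* 211* 208* 204* 198* 197* 235. 226. 224.
[[212.8 202.9]
 [219.7 194.7]
 [219.6 193.9]
 [221.  195.5]
 [218.5 193.9]]
```

```bash
python3 - <<'E'
from h import *
p=snap('top'); th=-.21; u=np.array([np.cos(th),np.sin(th),0]); v=np.array([-u[1],u[0],0])
g=p['frame'].astype(float).mean(2)
b=np.zeros_like(g); 
w=np.clip(g-100,0,None); m=np.zeros(g.shape,bool); m[187:192,224:230]=1; V,U=np.mgrid[:384,:512]; w*=m
R=((w*U).sum()/w.sum(),(w*V).sum()/w.sum()); L=(210.8,179.1)
for n,c,o in(('R',R,-32),('L',L,32)):
    for z in(62,65,68): X=ray(p,c,z); print(n,np.round(c,1),z,X.round(1),'u',u@X,'mid v',v@X-o)
s=env.observe()['position']; print('tcp u v',u@s,v@s)
X=ray(p,(217.6,197),65); print('foot mid v',v@X+32, ray(p,(219.4,195),65)@v+32, ray(p,(216,199),65)@v+32)
# solve using face plane u=c: z of recess centre vs c
for c in(534,536,538,540,542):
    a=ray(p,R,plane=(u,c)); d=ray(p,L,plane=(u,c)); print(c,(a[2]+d[2])/2,v@(a+d)/2)
E
```

```text
R [226.4 188.8] 62 [571.7  85.4  62. ] u 541.3390840492509 mid v 234.72345428069985
R [226.4 188.8] 65 [570.3  84.6  65. ] u 540.1833101188134 mid v 233.6269783310826
R [226.4 188.8] 68 [569.   83.8  68. ] u 539.0275361883758 mid v 232.53050238146534
L [210.8 179.1] 62 [584.3 147.7  62. ] u 540.64434200834 mid v 234.26237599221952
L [210.8 179.1] 65 [582.9 146.7  65. ] u 539.4903152730257 mid v 233.0061070725272
L [210.8 179.1] 68 [581.5 145.7  68. ] u 538.3362885377115 mid v 231.74983815283497
tcp u v 468.9828025400157 238.41706593383014
foot mid v 238.9597423270054 238.60815492202516 238.78808613824842
534 80.16118863958809 227.39513998039484
536 74.9659321639491 229.4324301432632
538 69.77067568831 231.4697203061316
540 64.57541921267102 233.50701046899997
542 59.38016273703204 235.54430063186828
```

>>> apply_moves:
  moves: "-1 -5 0 0 8;5 -6.5 -0.5 0 8;12 -8 -0.5 0 8;18.5 -9.5 -0.5 0 8;18.5 -9.5 -0.5 0 8;18.5 -9.5 -0.5 0 8"

```text
time_s: 16.68
position: [527.8, 125.7, 60.9]
eef_rot: [2.443, 1.975, 0.001]
force: [-0.3, 0.1, 0.1]
gripper_width: 0.133
finger_force: 34.9
```

```bash
python3 - <<'E'
from h import *
s=env.observe(); X=s['position']; th=-.21; u=np.array([np.cos(th),np.sin(th),0]); v=np.array([-u[1],u[0],0]); print(X,u@X,v@X,s['force'],s['eef_rot'])
p=snap('top'); f=p['frame'].astype(int); g=f.mean(2); sat=f.max(2)-f.min(2)
for i in range(184,203): print(i,' '.join(f'{int(g[i,j]):3d}'+('.' if sat[i,j]<30 else '*') for j in range(212,234)))
E
```

```text
[527.78894218 125.6593096   60.86651923] 489.9989748047716 232.92151953387318 [-0.31082249  0.07753029  0.05017698] [2.44324166e+00 1.97463082e+00 1.41371292e-03]
184  44.  25.  57. 136. 117. 103*  40.  51.  40.  36.  58.  95.  97.  94.  89.  84.  93. 161* 222* 230* 231* 217*
185  36.  67. 114. 118. 116. 105*  39.  34.  36.  57.  88.  98.  96.  94.  94.  91.  85.  80. 105. 179* 215* 227*
186  43. 101. 151. 100.  74.  75*  43.  26.  58.  88.  99.  96.  92.  88.  89.  92.  92.  91.  84.  79. 132. 199*
187  74. 109. 134.  78.  20.  35.  43.  51.  91. 100.  97.  93. 102. 138. 125.  85.  90.  92.  92.  88.  80.  96.
188 112.  95.  99.  55. 104* 128*  52.  48.  87.  99.  96.  92. 102. 161* 209* 129.  82.  91.  93.  94.  91.  85.
189 126.  83.  53.  46. 151* 211* 169*  75.  43.  74.  86.  89.  94. 156. 217* 205* 151.  88.  93.  95.  95.  93.
190 105.  68.  16.  46. 149* 225* 218* 179* 115*  45.  48.  86. 158. 197. 195. 180* 166*  87.  93.  94.  94.  94.
191  68.  37.  20.  43. 140* 217* 216* 216* 201* 167*  89* 144. 211. 219. 179.  85. 104.  92.  93.  95.  95.  95.
192  53.  37.  20.  48. 1
[... 528 characters left out ...]
.  42.  76.  90.
197 151. 210. 205. 201. 197. 157. 165. 192. 203. 183* 178* 196* 203* 209* 207* 208* 213* 216* 178* 108*  46.  55.
198 110. 142. 170. 209. 200. 198. 195. 195. 167. 161* 206* 192* 195* 207* 208* 208* 207* 210* 213* 194* 171* 141*
199 147. 117. 102. 160. 199. 202. 197. 201. 175. 109* 177* 203* 208* 205* 207* 208* 208* 207* 208* 213* 218* 198*
200 132. 162. 152.  93. 135. 168. 209. 200. 167.  94*  80* 155* 193* 213* 206* 206* 207* 209* 209* 210* 213* 158*
201  88. 149. 205. 162. 107. 101. 156. 170. 132. 177* 107*  59* 106* 177* 205* 213* 205* 208* 210* 213* 179* 205.
202  86. 134. 206. 200. 183. 161*  98. 141. 185* 210* 182* 135*  84*  76* 148* 188* 212* 208* 207* 192* 172. 236.
```

The foot axis in the top image points at the recess centre to within about 0.2 px. Advancing now.

>>> apply_moves:
  moves: "2 -0.4 -0.5 0 8;4 -0.8 -0.5 0 8;6 -1.2 -0.5 0 8;8 -1.7 -0.5 0 8;9 -1.9 -0.5 0 8;9 -1.9 -0.5 0 8"

```text
time_s: 17.23
position: [536.3, 123.9, 60.4]
eef_rot: [2.442, 1.976, 0.0]
force: [-0.5, 0.2, -0.9]
gripper_width: 0.131
finger_force: 34.9
```

>>> apply_moves:
  moves: "1 -0.2 0 0 8;2 -0.4 0 0 8;3 -0.6 0 0 8;3 -0.6 0 0 8"

```text
time_s: 17.57
position: [537.4, 123.4, 60.1]
eef_rot: [-2.44, -1.977, 0.004]
force: [-3.7, 1.1, 0.7]
gripper_width: 0.134
finger_force: 35.0
```

>>> apply_moves:
  moves: "1 -0.2 0 0 8;1 -0.2 0 0 8;2 -0.4 0 0 8;2 -0.4 0 0 8"

```text
time_s: 17.9
position: [537.6, 123.2, 59.9]
eef_rot: [-2.438, -1.977, 0.008]
force: [-8.3, 0.7, 2.5]
gripper_width: 0.133
finger_force: 35.0
```

>>> apply_moves:
  moves: "0.2 1 0 0 8;0.5 2 0 0 8;0.8 4 0 0 8;0.8 4 0 0 8"

```text
time_s: 18.23
position: [537.8, 125.4, 59.4]
eef_rot: [-2.44, -1.976, 0.013]
force: [-7.9, -1.8, -0.3]
gripper_width: 0.128
finger_force: 34.9
```

>>> apply_moves:
  moves: "-0.8 -4 0 0 8;-1.2 -6 0 0 8;-1.6 -8 0 0 8;-1.6 -8 0 0 8"

```text
time_s: 18.57
position: [537.3, 121.9, 59.9]
eef_rot: [-2.434, -1.977, 0.001]
force: [-7.5, 5.0, -0.4]
gripper_width: 0.131
finger_force: 35.0
```

>>> apply_moves:
  moves: "-0.3 -1.5 0 0 8;-0.6 -3 0 0 8;-0.6 -3 0 0 8;-0.6 -3 0 0 8"

```text
time_s: 18.9
position: [537.0, 120.3, 60.1]
eef_rot: [-2.433, -1.978, -0.001]
force: [-7.8, 6.8, -1.4]
gripper_width: 0.135
finger_force: 35.0
```

>>> apply_moves:
  moves: "1.2 6 0 0 8;2 10 0 0 8;2.4 12 0 0 8;2.4 12 0 0 8;2.4 12 0 0 8"

```text
time_s: 19.32
position: [538.1, 126.4, 59.3]
eef_rot: [-2.44, -1.976, 0.013]
force: [-8.5, -1.2, -0.2]
gripper_width: 0.127
finger_force: 35.0
```

>>> apply_moves:
  moves: "0.4 2 0 0 8;0.8 4 0 0 8;0.8 4 0 0 8;0.8 4 0 0 8"

```text
time_s: 19.65
position: [537.8, 127.1, 59.1]
eef_rot: [2.443, 1.974, -0.021]
force: [-9.2, -6.2, 1.5]
gripper_width: 0.131
finger_force: 34.9
```

The lateral probe met walls on both sides about 6 mm apart, with the push bottomed out, so both feet are in the recesses on the floor. Recentring, then setting the push.

>>> apply_moves:
  moves: "-0.8 -4 0 0 8;-1.7 -8.3 0.6 0 8;-1.5 -7.3 0.6 0 8;-1.5 -7.3 0.6 0 8;-1.5 -7.3 0.6 0 8"

```text
time_s: 20.07
position: [537.9, 124.8, 60.2]
eef_rot: [-2.438, -1.977, 0.008]
force: [-7.6, 1.1, -0.0]
gripper_width: 0.138
finger_force: 35.0
```

>>> apply_moves:
  moves: "0.6 -1 0 0 8;1.2 -1.3 0 0 8;1.2 -1.3 0 0 8;1.2 -1.3 0 0 8;1.2 -1.3 0 0 8;1.2 -1.3 0 0 8"

```text
time_s: 20.57
position: [537.9, 124.8, 60.2]
eef_rot: [-2.435, -1.977, 0.009]
force: [-9.7, 2.6, 1.1]
gripper_width: 0.132
finger_force: 35.0
```

```bash
python3 - <<'E'
from h import *
th=-.21; u=np.array([np.cos(th),np.sin(th),0])
p=snap('top');q=snap('side'); F=[]
for _ in range(6): F.append(env.observe()['force']); snap('top')
s=env.observe(); print(np.mean(F,0),np.array(F)@u,s['position'],s['eef_rot'],s['wrist_torque'],s['finger_force'])
a=p['frame'][140:240,150:280]; b=q['frame'][130:230,190:320]
cv2.imwrite('pics/a6.png',cv2.resize(np.vstack([a,b]),None,fx=3,fy=3,interpolation=cv2.INTER_CUBIC)[...,::-1])
E
```

```text
[-9.61054005  3.12630631  1.39741619] [-10.23295552  -9.56929467  -9.82324167  -9.9452002  -10.47798403
 -10.25801258] [537.92317244 124.74673058  60.22209801] [-2.43521854 -1.97705475  0.00876608] [0.56021073 2.00695896 0.1185871 ] 34.994829297065735
```

View pics/a6.png

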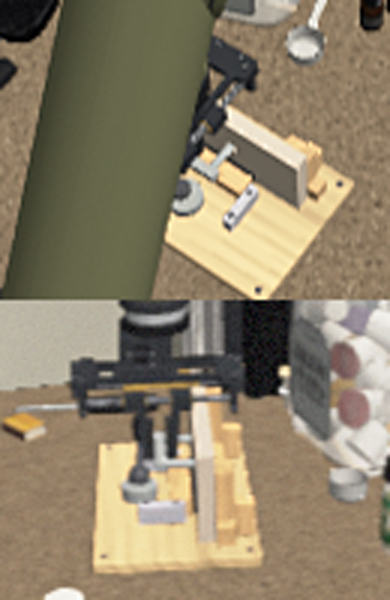

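Both views show the feet in the recesses and the gripper body clear above the board. The push averages 10.0 N, so I'm handing in.

```bash
python3 -c "
from rig import env
print(env.job_done())"
```

```text
the job is handed in; nothing more can be done
None
```

The lever was swung to its stop to clamp the drawer front, then the pull was seated with both feet on the recess floors; it was still gripped and pushed straight on at about 10 N at hand-in, nothing else on the counter was deliberately touched, and no verdict came back.

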